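# Refit the conveyor's speed knob and hold it home

## Task

The speed knob has come off the conveyor's control box: put the blade of the label scraper into the slot under the front of the box's clear hinged cover, lever the cover up with it, swing the cover back past upright so that it stays open, and lay the scraper down flat on the bench again. Then turn the knob so that the flat in its bore matches the flat on the D-shaped shaft, push it onto the shaft until it is fully home against the springy rubber seal, and finish while holding the knob and still pressing it home, so that a fitter can tighten its set screw. Leave the two jars and the loose jar cap where they are.

Things in the scene. Friction and masses are not known exactly. Their poses are not given: they have to be found in the camera images.
- station: Grey plastic control box, 150 x 150 mm in plan, 60 mm high, bolted to the bench, yaw up to 0.22 rad either way. Origin: centre of its underside; x points to its far (hinge) side, away from the robot; its front (-x) faces the robot. Its flat top, 60 mm above the bench, carries the shaft at its centre and lies wholly under the cover.
- pry_slot (a point): Middle of the mouth of the pry slot in the box's front face: a notch in the top front edge, 44 mm wide (along y), 10 mm high (50 to 60 mm above the bench) and 12 mm deep; the cover's front lip is its roof. Turns with the box; x points into the slot.
- cover (a joint): Opening angle (rad) of the clear cover: 0 shut, 1.57 upright, 1.9 its stop. A hood 150 x 150 mm, 54 mm high outside, 50 inside, with a grey rim 4 mm thick (12 mm deep at the front, flush with the box's front, no handle), hinged along the box's far top edge. 120 g; stiff hinge (0.13 N m): stays at any angle, about 1.5 N to lift at the lip.
- cover_hinge (a point): Middle of the cover's hinge line, 75 mm beyond the box's centre and 60 mm above the bench. The hinge axis is the box's y. The point's axes turn with the cover.
- cover_lip (a point): Middle of the cover's front lower edge (the lip), 150 mm from the hinge line; when shut it is at the box's front face, 60 mm above the bench. Turns with the cover.
- scraper: Label scraper lying flat on the bench, left or right of the box: wooden handle 110 mm long, 26 wide, 24 thick; stiff flat dark steel blade 24 mm wide, 3 thick, standing out 90 mm from the handle's end, level, 12 mm above the underside. Origin: centre of the handle's underside; x points from handle to blade; 120 g, balanced about 28 mm ahead of the handle's centre.
- scraper_tip (a point): Middle of the blade's end edge, 145 mm ahead of the scraper's origin and 12 mm above its underside. Axes as the scraper.
- knob: Black bar knob upright on the bench, on the other side from the scraper: round skirt 48 mm diameter, 18 high; on it a bar 18 wide (y), from 18 to 44 mm above the underside, from 22 mm behind the axis to a pointed nose 27 mm ahead. Origin: underside's centre; x to the nose, z up; 60 g. D bore from below, 18 deep, 15.6 across, flat on the nose side 4.8 mm off the axis, mouth bevelled 2 mm.
- shaft_top (a point): Centre of the top of the upright steel D-shaft, 20 mm above the box's top face (80 mm above the bench), 14 mm diameter, flat 4 mm off the axis, top bevelled 1.5 mm. x points out of the flat, z up: the knob goes on when its nose (x) points the same way, within about 0.1 rad. The shaft turns only stiffly (0.12 N m); it starts up to 0.6 rad either way from the box's x.
- seal (a joint): How far the rubber seal ring (36 mm diameter) round the shaft's foot is pressed down, m: 0 free (top 8 mm above the box's face), 0.004 fully pressed, which stops the knob, its underside then 64 mm above the bench. Springy: 3 N to start, 9 N at 4 mm; it pushes the knob up again if let go.
- jar_a: Amber jar with a brass cap, 68 mm diameter, 115 mm high, 0.5 kg, standing beyond the box on the left. Origin: centre of its underside. To be left alone.
- jar_b: The same kind of jar, standing on the right. Origin: centre of its underside. To be left alone.
- jar_cap: Spare brass screw cap lying flat, 66 mm diameter, 12 mm high, 30 g, between robot and box, somewhat to the left. Origin: centre of its underside. To be left alone.

How it is judged:
On the way, in this order (a step that is already met when the one before it is completed fails the run):
1. the scraper, not the fingers, has levered the cover ajar (over 0.1 rad) (value of joint cover above 0.1 rad and contact force between scraper and cover above 0.3 N and contact force between the fingers and cover below 0.1 N), for 0.1 s.
2. the cover stands open past upright (over 1.6 rad) (value of joint cover above 1.6 rad), for 0.2 s.
At the end, for the whole second after the job is handed in: Cover past upright (over 1.58 rad); scraper flat, still, untouched on the bench; knob on the shaft, upright, centred within 3 mm, nose along the shaft's flat within 0.25 rad, the seal pressed at least 2.5 of its 4 mm, the fingers still holding the knob (value of joint cover above 1.58 rad and height (world z) of scraper below 0.008 m and angle between scraper's own z axis and vertical below 0.1 rad and contact force between the fingers and scraper below 0.1 N and linear speed of scraper below 0.02 m/s and horizontal distance between knob and shaft_top below 0.003 m and angle between knob's own z axis and vertical below 0.12 rad and angle between the x axis of knob and the x axis of shaft_top, either way round below 0.25 rad and z of knob in the frame of shaft_top below -0.0142 m and value of joint seal above 0.0025 m and contact force between the fingers and knob above 2 N); the arm keeps its last pose, push and grip.
It fails at once if a jar or the loose jar cap is shifted more than 25 mm or tipped (distance of any of jar_a, jar_b, jar_cap from where it was at the start of the episode above 0.025 m or angle between any of jar_a, jar_b, jar_cap's own z axis and vertical above 0.3 rad).
It also fails if it takes over 59 s, if anything falls off the work surface, if the arm or the gripper's body presses on something with over 40 N, if the wrist force passes 120 N, or if a joint passes its speed limit or range.

## Robot

A 6-joint arm with a two-finger parallel gripper is mounted at the origin on the work surface. World frame = base frame: x ahead of the robot, y to its left, z up, the work surface at z = 0. Lengths are in m, angles in rad, forces in N, time in s.
With the tool pointing down it reaches from about 0.3 to 0.95 m from the base axis. Payload 3.1 kg.
Tool frame: the origin (TCP) lies midway between the tips of the shut fingers; the grasp point (between the pads) lies 19 mm behind it (manip.grip_depth is the distance from the TCP to the grasp point, in m); z points along the fingers, y is the line along which they close (so a half turn about z gives the same grasp; the last joint's range is limited). The gripper opens to 85 mm and grips with 20 to 120 N. Pads are 22 mm wide; open, the fingers measure 114 mm over their backs; the gripper's body (76 mm by 85 mm) begins 54 mm behind the grasp point. The pads swing forward as they close: fully open they stand 13 mm farther back than shut.
Start: joints at [1.095, 0.308, 1.634, -0, 1.2, -0.07], TCP at [0.247, 0.574, 0.231] pointing down, gripper open.
Joint ranges: [-3.06, 3.06], [-0.79, 1.96], [0.05, 2.63], [-1.19, 4.34], [0.05, 2.64], [-2.94, 2.94]. Speed limits (rad/s): [2.79, 2.79, 3.14, 3.14, 3.14, 3.14].

## Interface

Orientations are given as a rotation vector (axis times angle).
In Python, from workcell import manip gives the robot as it stands.
- The arm moves only by the tool pendant, called after "Call:" by a JSON object that holds its "op" and its "data", one argument or row to a line. Schema: {"type":"object","properties":{"segments":{"type":"array","items":{"type":"object","properties":{"dx":{"type":"number"},"dy":{"type":"number"},"dz":{"type":"number"},"yaw":{"type":"number"},"aperture":{"type":"number"}},"additionalProperties":false,"required":["aperture"]},"minItems":1,"maxItems":12},"squeeze":{"type":"number"},"only":{"type":"string"},"quiet":{"type":"boolean"},"lines":{"type":"string"}},"required":["segments"],"additionalProperties":false}. segments is a list of rows, 1 to 12 of them, each an object with the fields dx, dy, dz (the shift in fractions of the full range, 1 being 40 cm), yaw (a turn about the tool's z in shares of 2 pi rad (1.0 is 2 pi rad)), aperture (the finger opening in m); a field left out counts as zero (the opening has to be given); each row is the pose to reach, as a shift and turn from the pose commanded when the call began, along the tool's axes at that moment; what a row does not reach only later rows make up. A row lasts 1/12 s, in which the tool goes at most 0.0417 m and 0.125 rad, less where a joint would pass 70% of its speed; a pose out of reach is approached as far as the arm can. The fingers move at their own pace and stop on an object; squeeze is the grip in N (left out, the last holds). Time passes only in rows, so rows that do not move let the fingers close. The tool returns the time, the measured TCP pose, the force, the opening and the grip force at its end. only (a regular expression) keeps the lines of the reply that match it, lines (a string "A,B") keeps lines A to B, and quiet returns only ok. A shift or turn number past 1, either way, is cut back to 1. Input that does not fit is refused with a message, and nothing moves.
- manip.get_obs(): the state, without advancing time (a new reading comes with each control period).
- manip.read_camera(name): name is "scene" or "side" or "wrist"; returns the picture (384x512x3 uint8, blue, green, red); there is no depth.
- manip.camera_model(name): a dict with "fx", "fy", "cx", "cy" (pixels), "k1" (the pictures are not rectified: a ray, as slopes to the right and down, at radius r is drawn at 1 + k1 r^2 times it, then the intrinsics apply), "cam_to_world" (4x4, takes a point from camera to world coordinates); the wrist camera has in their place "mount" (4x4, takes a point from camera to tool coordinates, whose origin is the TCP and whose axes are the flange's). Camera axes: x right, y down, z forward; pixel columns grow to the right and rows downward; lengths in m; the calibration is good to about 2 mm. A picture is of the moment at which its call begins: read the wrist's pose just before it. camera_model takes no time and is no camera call.
- manip.job_done(): hands the job in; it is judged then, once.
The state is a dict: "clock": time; "qpos": joint angles; "qvel": joint speeds; "effort": joint torques, N m; "tcp_pos": TCP position; "tool_rot": TCP orientation; "force": force on the tool from outside, world axes, zero at the start; "torque": the same for the moment, N m; "opening": finger opening in m; "grasp_force": force on a finger pad.
Only numpy, scipy, OpenCV 4.12 (cv2) and the standard library are available. Lean on these libraries where they do the work, as an engineer would, in place of code of your own. Each camera call takes 0.05 s, during which the arm holds its last target. There are 200 camera calls.

## Working session

There is one attempt and no reset: what is moved stays moved. The work goes in short steps, Python scripts to look and compute and a tool call to move; the robot and the scene stay as the last step left them, time stands still between calls to the robot, and variables do not carry over. Pictures are saved under pics/ and viewed, at most 10 in all, crops included, and the job is handed in when it is done.

```bash
ls; mkdir -p pics
```

Create h.py:
```python
import numpy as np, cv2
from workcell import manip
from scipy.spatial.transform import Rotation as R
def cam(name):
    m=manip.camera_model(name)
    if 'mount' in m:
        o=manip.get_obs(); T=np.eye(4); T[:3,:3]=R.from_rotvec(o['tool_rot']).as_matrix(); T[:3,3]=o['tcp_pos']
        m=dict(m); m['cam_to_world']=T@np.array(m['mount'])
    return m
def ray(m,u,v):
    K=np.array([[m['fx'],0,m['cx']],[0,m['fy'],m['cy']],[0,0,1.]])
    p=cv2.undistortPoints(np.array([[[u,v]]],float),K,np.array([m['k1'],0,0,0,0.]))[0,0]
    T=np.array(m['cam_to_world']); d=T[:3,:3]@np.array([p[0],p[1],1.]); return T[:3,3],d/np.linalg.norm(d)
def onz(m,u,v,z):
    o,d=ray(m,u,v); return o+d*(z-o[2])/d[2]
def tri(rs):
    A=sum(np.eye(3)-np.outer(d,d) for o,d in rs); b=sum((np.eye(3)-np.outer(d,d))@o for o,d in rs)
    x=np.linalg.solve(A,b); return x,[np.linalg.norm(np.cross(x-o,d)) for o,d in rs]
def proj(m,X):
    T=np.linalg.inv(np.array(m['cam_to_world'])); p=T[:3,:3]@np.array(X)+T[:3,3]; a=p[:2]/p[2]; a=a*(1+m['k1']*(a@a))
    return np.array([a[0]*m['fx']+m['cx'],a[1]*m['fy']+m['cy']])
```

Run:
```python
from h import *
o=manip.get_obs(); print(o)
np.set_printoptions(precision=3,suppress=True)
for n in('scene','side','wrist'):
    print(n,cam(n)); 
a=manip.read_camera('scene');b=manip.read_camera('side')
cv2.imwrite('pics/s0.png',a);cv2.imwrite('pics/d0.png',b)
```

```text
pics
workcell.py
{'clock': 0.0, 'qpos': array([ 1.09530317e+00,  3.08997718e-01,  1.63524520e+00,  1.64522131e-06,
        1.19970999e+00, -6.97055932e-02]), 'qvel': array([ 0.00056427,  0.00053371,  0.00022593, -0.00054655,  0.000626  ,
       -0.00122652]), 'effort': array([ 5.36190291e-04, -4.15279877e+01, -2.76650333e+01, -1.90573796e-04,
        1.05193566e-02,  3.86738492e-06]), 'tcp_pos': array([0.24634943, 0.57347066, 0.2300237 ]), 'tool_rot': array([-0.63291752, -3.0765249 ,  0.00356919]), 'force': array([-0.51188324, -0.15406997,  0.13127332]), 'torque': array([0.00998778, 0.01607001, 0.0214946 ]), 'grasp_force': 0.0, 'opening': 0.08544130767545283}
scene {'fx': 454.1733146776574, 'fy': 454.1733146776574, 'cx': 252.88601747974639, 'cy': 193.46039355733322, 'k1': 0.031113471450796387, 'cam_to_world': array([[ 0.607,  0.661, -0.441,  1.04 ],
       [ 0.794, -0.498,  0.348, -0.363],
       [ 0.011, -0.561, -0.827,  0.954],
       [ 0.   ,  0.   ,  0.   ,  1.   ]])}
side {'fx': 484.1706477380186, 'fy': 484.1706477380186, 'cx': 252.3372471571451, 'cy': 195.49844684681776, 'k1': -0.14409637400642533, 'cam_to_world': array([[ 0.979, -0.144,  0.145,  0.399],
       [-0.203, -0.752,  0.627, -0.718],
       [ 0.018, -0.643, -0.765,  0.975],
       [ 0.   ,  0.   ,  0.   ,  1.   ]])}
wrist {'fx': 277.2573313800941, 'fy': 277.2573313800941, 'cx': 261.7840147911968, 'cy': 195.8414399549198, 'k1': -0.016799165523523663, 'mount': array([[-0.001, -0.965, -0.264,  0.066],
       [ 1.   , -0.001, -0.   ,  0.001],
       [-0.   , -0.264,  0.965, -0.143],
       [ 0.   ,  0.   ,  0.   ,  1.   ]]), 'cam_to_world': array([[ 0.395,  0.886,  0.241,  0.186],
       [ 0.918, -0.381, -0.106,  0.601],
       [-0.002,  0.264, -0.965,  0.373],
       [ 0.   ,  0.   ,  0.   ,  1.   ]])}
```

View pics/s0.png

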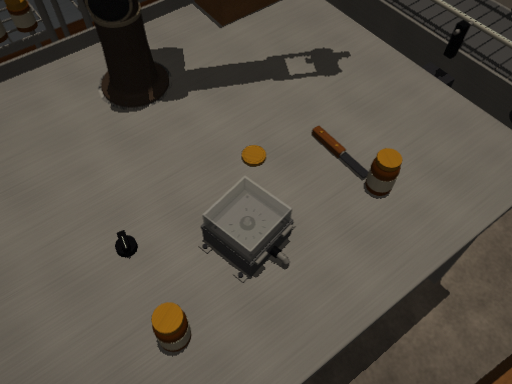

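View pics/d0.png

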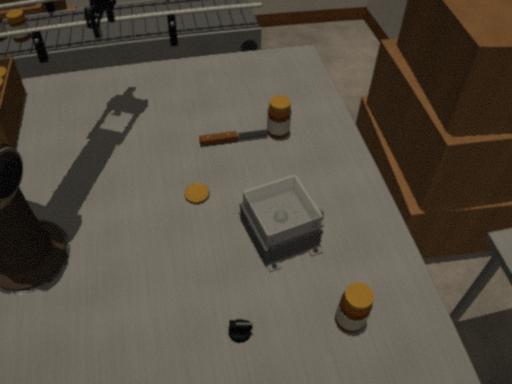

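Run:
```python
from h import *
np.set_printoptions(precision=4,suppress=True)
S=cam('scene');D=cam('side')
for n,m,z in(('s0',S,0),('d0',D,0)):
    im=cv2.imread(f'pics/{n}.png');h=cv2.cvtColor(im,cv2.COLOR_BGR2HSV)
    mk=cv2.inRange(h,(5,120,60),(25,255,255))
    c,l,st,ce=cv2.connectedComponentsWithStats(mk)
    for i in range(1,c):
        if st[i,4]>60 : 
            pts=np.argwhere(l==i)[:,::-1].astype(np.float32); r=cv2.minAreaRect(pts)
            print(n,st[i],ce[i],[np.round(x,1) for x in r], onz(m,*ce[i],0.012))
    k=cv2.inRange(h,(0,0,0),(180,255,40))
    print('knob')
    c,l,st,ce=cv2.connectedComponentsWithStats(k)
    for i in range(1,c):
        if 60<st[i,4]<900: print(n,st[i],ce[i],onz(m,*ce[i],0.02))
p=lambda u,v,a,b:tri([ray(S,u,v),ray(D,a,b)])
print('knob',p(125,244,240,329)); print('handle ends',p(316,130,203,140),p(342,152,237,135));print('tip',p(366,177,268,131))
print('seal',p(247,222,281,216))
# hood top corners: scene near-left,top,right,bottom
for u,v in((203,215),(246,181),(292,210),(249,252)): print('hood s',onz(S,u,v,.114))
for u,v in((242,196),(294,178),(322,214),(268,240)): print('hood d',onz(D,u,v,.114))
```

```text
s0 [313 126  33  27 268] [328.9552 139.1082] [array([328.9, 139.1]), array([37.2,  7.3]), np.float64(41.6)] [0.5212 0.3086 0.012 ]
s0 [242 145  24  19 373] [253.3995 154.2627] [array([253.5, 154. ]), array([18., 23.]), np.float64(90.0)] [0.4393 0.1113 0.012 ]
s0 [376 148  27  20 396] [389.1566 157.6364] [array([389.1, 157.6]), array([25.7, 18.7]), np.float64(14.0)] [0.6649 0.392  0.012 ]
s0 [151 302  33  32 797] [167.     317.5897] [array([167. , 317.5]), array([29. , 33.2]), np.float64(45.0)] [ 0.6808 -0.3027  0.012 ]
s0 [492 368  20  16 168] [504.7083 377.994 ] [array([501.5, 375.5]), array([15., 19.]), np.float64(90.0)] [1.1812 0.1621 0.012 ]
knob
s0 [465   0  47  27 189] [493.2698  10.746 ] [0.4386 1.1359 0.02  ]
s0 [  8   5  25  11 105] [20.4   11.381] [-0.5037 -0.1431  0.02  ]
s0 [312 131  57  48 420] [344.031  158.0786] [0.5978 0.2899 0.02  ]
s0 [370 164  28  17 143] [381.035 174.951] [0.6948 0.3271 0.02  ]
s0 [365 179  25  17 105] [374.2476 190.5048] [0.7184 0.2781 0.02  ]
s0 [115 230  23  28 407] [125.4472 244.9607] [ 0.4804 -0.2902  0.02  ]
s0 [156 322  32  21 108] [173.259
[... 2438 characters left out ...]
le ends (array([0.4823, 0.2935, 0.022 ]), [np.float64(0.0017123413910474178), np.float64(0.0017123413910474698)]) (array([0.5814, 0.2969, 0.0212]), [np.float64(0.0018831266170670593), np.float64(0.0018831266170668505)])
tip (array([0.6746, 0.2948, 0.0186]), [np.float64(0.0018480302012569365), np.float64(0.0018480302012569175)])
seal (array([ 0.6234, -0.0493,  0.0686]), [np.float64(0.0010650715439526326), np.float64(0.001065071543952645)])
hood s [ 0.5728 -0.1298  0.114 ]
hood s [ 0.5563 -0.0011  0.114 ]
hood s [0.6791 0.0324 0.114 ]
hood s [ 0.7037 -0.1041  0.114 ]
hood d [ 0.5376 -0.0098  0.114 ]
hood d [0.6709 0.0221 0.114 ]
hood d [ 0.7053 -0.0962  0.114 ]
hood d [ 0.5691 -0.1422  0.114 ]
```

Add to h.py:
```python
np.set_printoptions(precision=4,suppress=True)
def delta(p,yaw=None):
    """tool-axis shift to TCP position p; turn so that tool y axis lies at world angle yaw+pi/2 (tool x = -(cos yaw, sin yaw))"""
    o=manip.get_obs(); M=R.from_rotvec(o['tool_rot']).as_matrix()
    d=M.T@(np.array(p)-o['tcp_pos']); t=0
    if yaw is not None:
        a=np.arctan2(-M[1,0],-M[0,0]); t=-(yaw-a); t=(t+np.pi/2)%np.pi-np.pi/2
    print('delta',d,'turn',round(t,4),'now',o['tcp_pos'],'toolyaw',np.arctan2(-M[1,0],-M[0,0]),'t',o['clock'])
```

```bash
python3 -c "
from h import *
delta((.50,.22,.24),0)"
```

```text
delta [-0.3726 -0.2248 -0.0094] turn -0.4058 now [0.2464 0.5736 0.2302] toolyaw -0.40575027502633115 t 0.1
```

Careful with the scale: shifts go in shares of 40 cm and turns go in shares of 2 pi rad. That gives: -0.373 m / 0.4 = -0.9325, -0.34 m / 0.4 = -0.85, -0.406 rad / 6.2832 = -0.0646.

Call:
{"op": "pendant", "data": {
  "segments": [
    {"dx":-0.075,"dy":-0.05,"yaw":-0.0064,"aperture":0.085},
    {"dx":-0.1625,"dy":-0.1,"yaw":-0.0127,"aperture":0.085},
    {"dx":-0.25,"dy":-0.15,"yaw":-0.0191,"aperture":0.085},
    {"dx":-0.335,"dy":-0.2,"yaw":-0.0255,"aperture":0.085},
    {"dx":-0.42,"dy":-0.25,"yaw":-0.0318,"aperture":0.085},
    {"dx":-0.505,"dy":-0.3,"yaw":-0.0382,"aperture":0.085},
    {"dx":-0.59,"dy":-0.35,"yaw":-0.0446,"aperture":0.085},
    {"dx":-0.675,"dy":-0.4,"yaw":-0.0509,"aperture":0.085},
    {"dx":-0.76,"dy":-0.455,"yaw":-0.0573,"aperture":0.085},
    {"dx":-0.85,"dy":-0.51,"dz":-0.0125,"yaw":-0.0637,"aperture":0.085},
    {"dx":-0.9325,"dy":-0.5625,"dz":-0.025,"yaw":-0.0646,"aperture":0.085},
    {"dx":-0.9325,"dy":-0.5625,"dz":-0.025,"yaw":-0.0646,"aperture":0.085}
  ]
}}

```text
clock: 1.1
tcp_pos: [0.5048, 0.2146, 0.2422]
tool_rot: [0.009, 3.137, -0.004]
force: [-0.1, 0.7, 1.6]
opening: 0.0848
grasp_force: 0.0
```

Run:
```python
from h import *
m=cam('wrist'); im=manip.read_camera('wrist'); cv2.imwrite('pics/w1.png',im); np.save('w1.npy',m['cam_to_world'])
delta((.5,.22,.24),0)
```

```text
delta [0.0027 0.0028 0.0015] turn -0.0057 now [0.5027 0.2172 0.2415] toolyaw -0.0057437816032843945 t 1.15
```

View pics/w1.png

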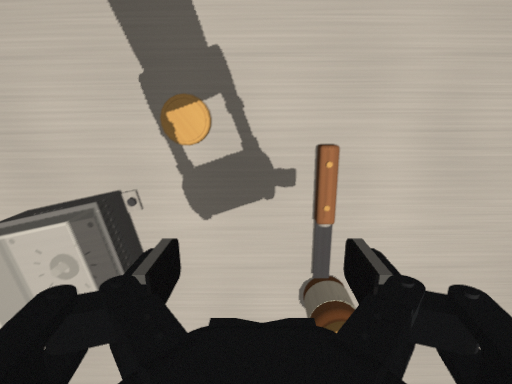

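Run:
```python
from h import *
m=cam('wrist'); m['cam_to_world']=np.load('w1.npy')
im=cv2.imread('pics/w1.png');h=cv2.cvtColor(im,cv2.COLOR_BGR2HSV)
mk=cv2.inRange(h,(3,90,50),(25,255,255)); c,l,st,ce=cv2.connectedComponentsWithStats(mk)
for i in range(1,c):
    if st[i,4]>300: 
        r=cv2.minAreaRect(np.argwhere(l==i)[:,::-1].astype(np.float32)); print(st[i],ce[i],r)
S=cam('scene');D=cam('side')
A,B=(329,146),(326,223)
print('handle ends top',onz(m,*A,.024),onz(m,*B,.024),'tip',onz(m,321,278,.0135))
print('centre 3 views',tri([ray(m,327.5,184.5),ray(S,329,139.1),ray(D,217.5,136.2)]))
print('rear end',tri([ray(m,*A),ray(S,316,130),ray(D,203,140)]))
print('cap',tri([ray(m,186,119),ray(S,253.4,154.3),ray(D,196.4,192.8)]))
print('jars', tri([ray(S,389,157.6),ray(D,279,103.2)]),tri([ray(S,169,313),ray(D,358.8,294)]))
```

```text
[ 160   94   51   51 2048] [185.2056 118.9858] ((185.0, 119.0), (50.0, 50.0), 90.0)
[ 315  145   24   79 1611] [326.1322 183.4153] ((326.3402099609375, 184.01547241210938), (21.02374839782715, 78.73688507080078), 2.6025619506835938)
[311 301  43  33 888] [331.9302 314.8345] ((331.0018615722656, 313.8476257324219), (31.64398956298828, 35.97293472290039), 37.5685920715332)
handle ends top [0.4728 0.3016 0.024 ] [0.5785 0.3036 0.024 ] tip [0.6717 0.3036 0.0135]
centre 3 views (array([0.5254, 0.3036, 0.0184]), [np.float64(0.0005056187194993142), np.float64(0.0006529877739298364), np.float64(0.0010749713511849135)])
rear end (array([0.4778, 0.3023, 0.013 ]), [np.float64(0.004399983837802922), np.float64(0.002106204762486694), np.float64(0.005943544842062647)])
cap (array([0.4379, 0.114 , 0.0059]), [np.float64(0.0011614602392385949), np.float64(0.002029084315637397), np.float64(0.002029663334028746)])
jars (array([0.7045, 0.3117, 0.1088]), [np.float64(0.0021826830897038554), np.float64(0.0021826830897038996)]) (array([ 0.7172, -0.3049,  0.1164]), [np.float64(0.0034840775002660004), np.float64(0.0034840775002659154)])
```

Converted, 0.12 m / 0.4 = 0.3, 0.086 m / 0.4 = 0.215, -0.015 rad / 6.2832 = -0.0024.

```bash
python3 -c "
from h import *
delta((.545,.3035,.001),0.012)"
```

```text
delta [-0.0415  0.0866  0.2405] turn -0.0177 now [0.5027 0.2172 0.2415] toolyaw -0.0057437816032843945 t 1.15
```

Call:
{"op": "pendant", "data": {
  "segments": [
    {"dx":-0.05,"dy":0.075,"dz":0.025,"aperture":0.085},
    {"dx":-0.105,"dy":0.15,"dz":0.075,"yaw":-0.0016,"aperture":0.06},
    {"dx":-0.1125,"dy":0.215,"dz":0.15,"yaw":-0.0024,"aperture":0.06},
    {"dx":-0.105,"dy":0.215,"dz":0.225,"yaw":-0.0024,"aperture":0.06},
    {"dx":-0.105,"dy":0.215,"dz":0.3,"yaw":-0.0024,"aperture":0.06},
    {"dx":-0.105,"dy":0.215,"dz":0.3,"yaw":-0.0024,"aperture":0.06}
  ]
}}

```text
clock: 1.65
tcp_pos: [0.5357, 0.3053, 0.1132]
tool_rot: [0.027, -3.127, 0.01]
force: [-1.5, -0.5, -1.0]
opening: 0.0602
grasp_force: 0.0
```

```bash
python3 -c "
from h import *
delta((.545,.3035,.001),0.012)"
```

```text
delta [-0.0109 -0.0013  0.112 ] turn 0.0053 now [0.5357 0.3053 0.1132] toolyaw 0.01725673626429455 t 1.65
```

Converted, 0.085 m / 0.4 = 0.2125, 0.06 m / 0.4 = 0.15.

Call:
{"op": "pendant", "data": {
  "segments": [
    {"dz":0.075,"aperture":0.06},
    {"dz":0.15,"aperture":0.06},
    {"dz":0.2125,"aperture":0.06},
    {"dz":0.2125,"aperture":0.06},
    {"dz":0.2125,"aperture":0.06}
  ]
}}

```text
clock: 2.07
tcp_pos: [0.5412, 0.3063, 0.0359]
tool_rot: [0.024, -3.139, 0.002]
force: [-0.3, -0.6, 0.2]
opening: 0.0602
grasp_force: 0.0
```

Run:
```python
from h import *
delta((.545,.3035,.001),0.012)
m=cam('wrist'); im=manip.read_camera('wrist'); cv2.imwrite('pics/w2.png',im[60:,:]); np.save('w2.npy',m['cam_to_world'])
```

```text
delta [-0.0038 -0.0028  0.0349] turn 0.0036 now [0.5412 0.3063 0.0359] toolyaw 0.015566640135803689 t 2.0667
```

View pics/w2.png

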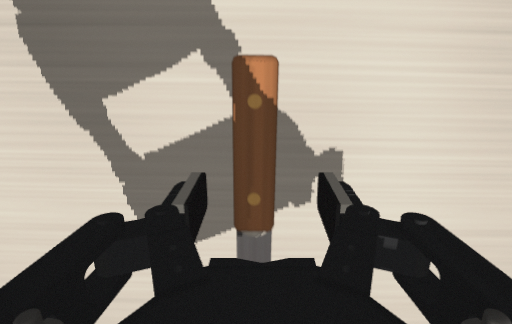

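Converted, 0.034 m / 0.4 = 0.085, 0.02 m / 0.4 = 0.05.

Call:
{"op": "pendant", "data": {
  "segments": [
    {"dx":-0.0075,"dy":-0.0075,"dz":0.05,"aperture":0.06},
    {"dx":-0.0075,"dy":-0.0075,"dz":0.085,"aperture":0.06},
    {"dx":-0.0075,"dy":-0.0075,"dz":0.085,"aperture":0.06},
    {"dx":-0.0075,"dy":-0.0075,"dz":0.085,"aperture":0.02},
    {"dx":-0.0075,"dy":-0.0075,"dz":0.085,"aperture":0.02},
    {"dx":-0.0075,"dy":-0.0075,"dz":0.085,"aperture":0.01},
    {"dx":-0.0075,"dy":-0.0075,"dz":0.085,"aperture":0.01},
    {"dx":-0.0075,"dy":-0.0075,"dz":0.085,"aperture":0.01}
  ],
  "squeeze": 100
}}

```text
clock: 2.78
tcp_pos: [0.5469, 0.304, 0.004]
tool_rot: [-0.024, 3.139, 0.002]
force: [-0.7, 0.0, 6.1]
opening: 0.0238
grasp_force: 99.6
```

```bash
python3 -c "
from h import *
delta((.545,.3035,.001),0.012)"
```

```text
delta [ 0.0019 -0.0005  0.003 ] turn 0.0033 now [0.5469 0.304  0.004 ] toolyaw 0.015292300556831366 t 2.7833
```

Converted, -0.3 m / 0.4 = -0.75, -0.26 m / 0.4 = -0.65, -0.04 rad / 6.2832 = -0.0064.

Call:
{"op": "pendant", "data": {
  "segments": [
    {"dx":0.01,"dz":-0.025,"aperture":0.01},
    {"dx":0.025,"dz":-0.1,"aperture":0.01},
    {"dx":0.025,"dz":-0.2,"aperture":0.01},
    {"dx":0.025,"dy":-0.05,"dz":-0.3,"aperture":0.01},
    {"dx":0.0125,"dy":-0.1375,"dz":-0.35,"yaw":-0.0032,"aperture":0.01},
    {"dy":-0.225,"dz":-0.4,"yaw":-0.0064,"aperture":0.01},
    {"dx":-0.025,"dy":-0.3125,"dz":-0.45,"yaw":-0.0095,"aperture":0.01},
    {"dx":-0.05,"dy":-0.4,"dz":-0.5,"yaw":-0.0127,"aperture":0.01},
    {"dx":-0.075,"dy":-0.4875,"dz":-0.55,"yaw":-0.0159,"aperture":0.01},
    {"dx":-0.1,"dy":-0.575,"dz":-0.5875,"yaw":-0.0191,"aperture":0.01},
    {"dx":-0.125,"dy":-0.6625,"dz":-0.625,"yaw":-0.0223,"aperture":0.01},
    {"dx":-0.1375,"dy":-0.75,"dz":-0.65,"yaw":-0.0255,"aperture":0.01}
  ]
}}

```text
clock: 3.78
tcp_pos: [0.606, 0.0026, 0.2645]
tool_rot: [-0.276, 3.127, -0.0]
force: [1.2, -0.6, -1.0]
opening: 0.024
grasp_force: 98.8
```

Call:
{"op": "pendant", "data": {
  "segments": [
    {"dy":-0.0625,"yaw":-0.0032,"aperture":0.01},
    {"dy":-0.125,"yaw":-0.0064,"aperture":0.01},
    {"dy":-0.125,"yaw":-0.0064,"aperture":0.01},
    {"dy":-0.125,"yaw":-0.0064,"aperture":0.01}
  ]
}}

```text
clock: 4.12
tcp_pos: [0.6132, -0.0461, 0.262]
tool_rot: [0.333, -3.123, -0.001]
force: [0.3, -0.0, -0.2]
opening: 0.0237
grasp_force: 98.8
```

Run:
```python
from h import *
delta((.6,-.05,.26),0.2)
m=cam('wrist'); im=manip.read_camera('wrist'); cv2.imwrite('pics/w3.png',im); np.save('w3.npy',m['cam_to_world'])
```

```text
delta [ 0.0137 -0.001   0.002 ] turn 0.0123 now [ 0.6132 -0.0461  0.262 ] toolyaw 0.2122693630642936 t 4.1167
```

View pics/w3.png

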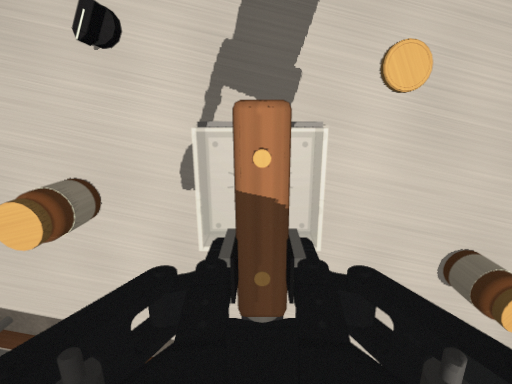

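Run:
```python
from h import *
m=cam('wrist'); m['cam_to_world']=np.load('w3.npy'); S=cam('scene');D=cam('side')
im=cv2.imread('pics/w3.png'); 
c=[(192,128),(328,125),(319,249),(202,247)]
for z in(.114,):
    P=[onz(m,*p,z) for p in c]; print(P)
    print([np.linalg.norm(P[i]-P[(i+1)%4]) for i in range(4)],'front yaw',np.arctan2(-(P[1]-P[0])[0],(P[1]-P[0])[1]),'sides',[np.arctan2((b-a)[1],(b-a)[0]) for a,b in((P[0],P[3]),(P[1],P[2]))],'centre',np.mean(P,0))
# height check by triangulating front corners with scene/side: left front corner(+y)=P1
print(tri([ray(m,328,125),ray(S,246,181),ray(D,242,196)]),tri([ray(m,192,128),ray(S,203,215),ray(D,268,240)]))
print(tri([ray(m,319,249),ray(S,292,210),ray(D,294,178)]),tri([ray(m,202,247),ray(S,249,252),ray(D,322,214)]))
# front face profile
g=cv2.cvtColor(im,cv2.COLOR_BGR2GRAY)
for x in (196,205,225,300,320): print(x,g[112:140,x])
print('knob',onz(m,97,28,.03))
```

```text
[array([ 0.5713, -0.1273,  0.114 ]), array([0.5393, 0.0077, 0.114 ]), array([0.6748, 0.0351, 0.114 ]), array([ 0.7004, -0.0968,  0.114 ])]
[np.float64(0.13877551200235566), np.float64(0.13817736180577783), np.float64(0.13434620258640803), np.float64(0.13264466639483835)] front yaw 0.232837762846289 sides [np.float64(0.2319898363535759), np.float64(0.19916053517327884)] centre [ 0.6215 -0.0453  0.114 ]
(array([0.5402, 0.0124, 0.0868]), [np.float64(0.002355606532673237), np.float64(0.0016149050403761619), np.float64(0.0017415909295372285)]) (array([ 0.5706, -0.1303,  0.1036]), [np.float64(0.001610855714981196), np.float64(0.004325625559800009), np.float64(0.004161659272865602)])
(array([0.6762, 0.0362, 0.1033]), [np.float64(0.0034821704205350514), np.float64(0.0018450158894972965), np.float64(0.003872836713346674)]) (array([ 0.7031, -0.0991,  0.1129]), [np.float64(0.002737450450916476), np.float64(0.004400452958351263), np.float64(0.0035973744751427662)])
196 [189 191 194 195 193 193 195 192 192 183 175 182 167 168 176 178 199 210
 208 196 183 183 183 183 186 189 190 192]
205 [ 97  94  95  94  97  98  97  96  97  83  70  73  71  68  76 149 202 217
 216 199 180 177 176 176 176 175 175 175]
225 [187 189 188 188 189 190 188 189 185 165 148 148 147 147 121 159 211 222
 222 208 192 189 188 188 187 196 205 206]
300 [192 193 191 188 189 189 191 191 193 161 141 151 152 151 137 154 207 224
 225 212 194 190 191 190 191 199 208 207]
320 [191 190 187 186 190 191 188 186 186 174 155 150 150 150 141 147 185 205
 205 192 175 172 170 170 171 172 173 171]
knob [ 0.4843 -0.2778  0.03  ]
```

```bash
python3 -c "
from h import *
delta((.403,-.096,.0465),0.22)"
```

```text
delta [ 0.2159 -0.0055  0.2156] turn -0.0063 now [ 0.6131 -0.045   0.2619] toolyaw 0.21370416457053554 t 4.1667
```

Converted, 0.22 m / 0.4 = 0.55, 0.21 m / 0.4 = 0.525, -0.006 rad / 6.2832 = -0.001.

Call:
{"op": "pendant", "data": {
  "segments": [
    {"dx":0.09,"dy":-0.0025,"aperture":0.01},
    {"dx":0.18,"dy":-0.005,"aperture":0.01},
    {"dx":0.27,"dy":-0.0075,"dz":0.025,"aperture":0.01},
    {"dx":0.36,"dy":-0.01,"dz":0.05,"yaw":-0.001,"aperture":0.01},
    {"dx":0.45,"dy":-0.0125,"dz":0.1,"yaw":-0.001,"aperture":0.01},
    {"dx":0.525,"dy":-0.0125,"dz":0.15,"yaw":-0.001,"aperture":0.01},
    {"dx":0.55,"dy":-0.0125,"dz":0.2375,"yaw":-0.001,"aperture":0.01},
    {"dx":0.55,"dy":-0.0125,"dz":0.325,"yaw":-0.001,"aperture":0.01},
    {"dx":0.55,"dy":-0.0125,"dz":0.4125,"yaw":-0.001,"aperture":0.01},
    {"dx":0.55,"dy":-0.0125,"dz":0.475,"yaw":-0.001,"aperture":0.01},
    {"dx":0.55,"dy":-0.0125,"dz":0.5125,"yaw":-0.001,"aperture":0.01},
    {"dx":0.55,"dy":-0.0125,"dz":0.5125,"yaw":-0.001,"aperture":0.01}
  ]
}}

```text
clock: 5.17
tcp_pos: [0.3962, -0.0944, 0.0542]
tool_rot: [0.348, -3.115, -0.006]
force: [-1.4, 0.3, -0.8]
opening: 0.0238
grasp_force: 98.8
```

Call:
{"op": "pendant", "data": {
  "segments": [
    {"aperture":0.01},
    {"aperture":0.01},
    {"aperture":0.01}
  ]
}}

```text
clock: 5.42
tcp_pos: [0.4017, -0.097, 0.0588]
tool_rot: [-0.348, 3.119, -0.002]
force: [-0.7, 0.4, -1.7]
opening: 0.0237
grasp_force: 98.8
```

Run:
```python
from h import *
delta((.403,-.096,.0465),0.22)
o=manip.get_obs();p=o['tcp_pos'];u=np.array([np.cos(.217),np.sin(.217),0])
tip=p+.125*u+[0,0,.008]
a=manip.read_camera('scene');b=manip.read_camera('side')
S=cam('scene');D=cam('side')
print(tip,proj(S,tip),proj(D,tip))
q=proj(S,tip).astype(int);r=proj(D,tip).astype(int)
f=lambda im,c:cv2.resize(im[c[1]-40:c[1]+40,c[0]-50:c[0]+50],(400,320),interpolation=cv2.INTER_CUBIC)
cv2.imwrite('pics/tip.png',np.hstack([f(a,q),f(b,r)])); print(q,r); cv2.imwrite('s4.png',a);cv2.imwrite('d4.png',b)
```

```text
delta [-0.0015  0.0007  0.0123] turn 0.002 now [ 0.4017 -0.097   0.0588] toolyaw 0.22196821101725325 t 5.4167
[ 0.5238 -0.0701  0.0668] [214.1219 198.15  ] [241.063  229.5922]
[214 198] [241 229]
```

View pics/tip.png

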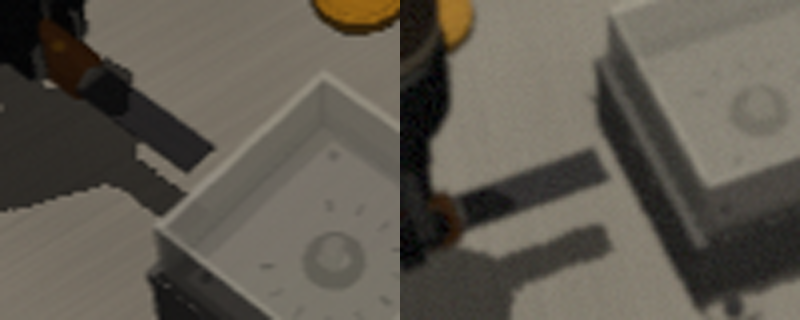

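Run:
```python
from h import *
D=cam('side');S=cam('scene')
for z in(.060,.066):
    a=onz(D,241.7,205,z);b=onz(D,266.5,250.5,z);c=(a+b)/2; v=(a-b)/np.linalg.norm(a-b); print(z,a,b,np.linalg.norm(a-b),'yaw',np.arctan2(-v[0],v[1]),'mid',c)
    u=np.array([v[1],-v[0],0]); t=np.array([.5238,-.0701,.0668]); print('tip: behind front',(t-c)@u,'lateral',(t-c)@v)
for X in((.549,-.0634,.06),(.6225,-.047,.068)): print(proj(D,X),proj(S,X))
delta((.412,-.094,.0465),.22)
```

```text
0.06 [0.5401 0.0068 0.06  ] [ 0.57   -0.1335  0.06  ] 0.14341134581733866 yaw 0.2100334619222512 mid [ 0.5551 -0.0634  0.06  ]
tip: behind front -0.03200268157523432 lateral -6.979077411190853e-05
0.066 [0.5392 0.002  0.066 ] [ 0.5689 -0.1373  0.066 ] 0.14247046742985234 yaw 0.210033461922252 mid [ 0.5541 -0.0677  0.066 ]
tip: behind front -0.030105560662236557 lateral 0.003916468838697395
[251.1131 227.3575] [222.8233 205.5068]
[280.1363 215.0977] [247.3786 221.7787]
delta [-0.0109  0.0008  0.0122] turn 0.0016 now [ 0.4015 -0.0972  0.0587] toolyaw 0.2215790944562997 t 5.5167
```

Converted, -0.022 m / 0.4 = -0.055, -0.018 m / 0.4 = -0.045.

Call:
{"op": "pendant", "data": {
  "segments": [
    {"dz":0.02,"aperture":0.01},
    {"dz":0.0305,"aperture":0.01},
    {"dz":0.0305,"aperture":0.01},
    {"dx":-0.025,"dz":0.0305,"aperture":0.01},
    {"dx":-0.045,"dz":0.0305,"aperture":0.01},
    {"dx":-0.055,"dz":0.0305,"aperture":0.01},
    {"dx":-0.055,"dz":0.0305,"aperture":0.01},
    {"dx":-0.055,"dz":0.0305,"aperture":0.01}
  ]
}}

```text
clock: 6.18
tcp_pos: [0.4222, -0.092, 0.0452]
tool_rot: [-0.348, 3.122, -0.0]
force: [0.3, 0.8, -0.7]
opening: 0.024
grasp_force: 98.8
```

```bash
python3 -c "
from h import *
delta((.549-.1220+.0087,-.0634-.0273+.002,.0465),.22)"
```

```text
delta [-0.0139  0.0003 -0.0013] turn 0.0019 now [ 0.4222 -0.092   0.0452] toolyaw 0.22185807546873232 t 6.1833
```

Converted, -0.015 m / 0.4 = -0.0375, -0.012 m / 0.4 = -0.03.

Call:
{"op": "pendant", "data": {
  "segments": [
    {"dx":-0.01,"dz":-0.0025,"aperture":0.01},
    {"dx":-0.02,"dz":-0.0025,"aperture":0.01},
    {"dx":-0.03,"dz":-0.0025,"aperture":0.01},
    {"dx":-0.0375,"dz":-0.0025,"aperture":0.01},
    {"dx":-0.0375,"dz":-0.0025,"aperture":0.01},
    {"dx":-0.0375,"dz":-0.0025,"aperture":0.01}
  ]
}}

```text
clock: 6.68
tcp_pos: [0.4364, -0.0888, 0.0461]
tool_rot: [-0.347, 3.122, -0.0]
force: [0.1, -0.5, -0.9]
opening: 0.024
grasp_force: 98.8
```

Run:
```python
from h import *
delta((.549-.1220+.0087,-.0634-.0273+.002,.0465),.22)
o=manip.get_obs();p=o['tcp_pos'];u=np.array([np.cos(.22),np.sin(.22),0])
tip=p+.125*u+[0,0,.008]
b=manip.read_camera('side');D=cam('side');S=cam('scene');a=manip.read_camera('scene')
r=proj(D,tip).astype(int);q=proj(S,tip).astype(int); print(tip,r)
f=lambda im,c:cv2.resize(im[c[1]-40:c[1]+40,c[0]-50:c[0]+50],(400,320),interpolation=cv2.INTER_CUBIC)
cv2.imwrite('pics/tip2.png',np.hstack([f(a,q),f(b,r)]))
```

```text
delta [ 0.0007  0.0002 -0.0004] turn 0.0014 now [ 0.4364 -0.0888  0.0461] toolyaw 0.2214286749051754 t 6.6833
[ 0.5584 -0.0615  0.0541] [254 227]
```

View pics/tip2.png

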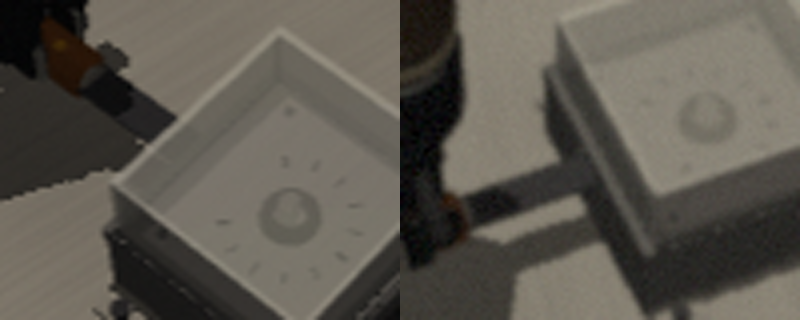

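Converted, -0.03 m / 0.4 = -0.075, -0.004 m / 0.4 = -0.01.

Call:
{"op": "pendant", "data": {
  "segments": [
    {"dx":-0.0075,"aperture":0.01},
    {"dx":-0.01,"aperture":0.01},
    {"dx":-0.01,"dz":-0.01,"aperture":0.01},
    {"dx":-0.0125,"dz":-0.02,"aperture":0.01},
    {"dx":-0.0125,"dz":-0.0325,"aperture":0.01},
    {"dx":-0.015,"dz":-0.045,"aperture":0.01},
    {"dx":-0.0175,"dz":-0.06,"aperture":0.01},
    {"dx":-0.02,"dz":-0.075,"aperture":0.01},
    {"dx":-0.02,"dz":-0.075,"aperture":0.01},
    {"dx":-0.02,"dz":-0.075,"aperture":0.01},
    {"dx":-0.02,"dz":-0.075,"aperture":0.01}
  ]
}}

```text
clock: 7.7
tcp_pos: [0.445, -0.0872, 0.0767]
tool_rot: [-0.346, 3.12, -0.001]
force: [-0.0, 0.6, -1.9]
opening: 0.0238
grasp_force: 98.7
```

Run:
```python
from h import *
print(manip.get_obs()['torque'])
b=manip.read_camera('side');cv2.imwrite('pics/l1.png',cv2.resize(b[160:290,190:350],(640,520),interpolation=cv2.INTER_CUBIC))
```

```text
[ 0.0734  0.0132 -0.0097]
```

View pics/l1.png

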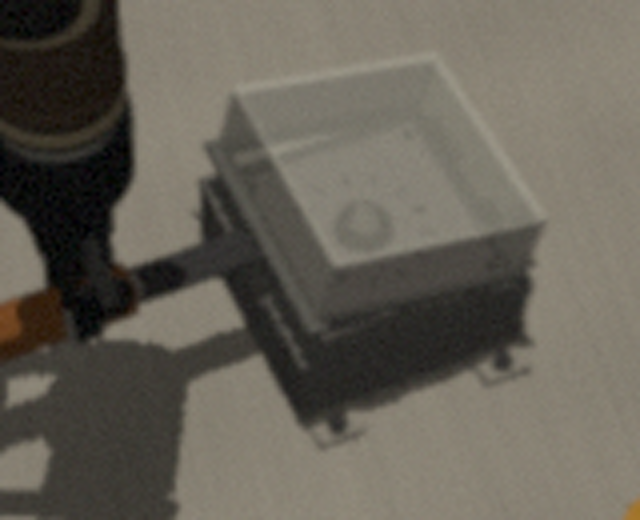

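Converted, -0.114 m / 0.4 = -0.285, -0.109 m / 0.4 = -0.2725.

Call:
{"op": "pendant", "data": {
  "segments": [
    {"dx":-0.0125,"dz":-0.04,"aperture":0.01},
    {"dx":-0.0275,"dz":-0.08,"aperture":0.01},
    {"dx":-0.0475,"dz":-0.115,"aperture":0.01},
    {"dx":-0.0725,"dz":-0.1475,"aperture":0.01},
    {"dx":-0.1,"dz":-0.1775,"aperture":0.01},
    {"dx":-0.1325,"dz":-0.205,"aperture":0.01},
    {"dx":-0.1675,"dz":-0.23,"aperture":0.01},
    {"dx":-0.205,"dz":-0.2525,"aperture":0.01},
    {"dx":-0.245,"dz":-0.2725,"aperture":0.01},
    {"dx":-0.275,"dz":-0.285,"aperture":0.01},
    {"dx":-0.275,"dz":-0.285,"aperture":0.01},
    {"dx":-0.275,"dz":-0.285,"aperture":0.01}
  ]
}}

```text
clock: 8.75
tcp_pos: [0.5514, -0.0629, 0.189]
tool_rot: [0.347, -3.122, -0.0]
force: [1.5, 0.7, -4.1]
opening: 0.0238
grasp_force: 99.4
```

Run:
```python
from h import *
print(manip.get_obs()['torque'])
b=manip.read_camera('side');a=manip.read_camera('scene');cv2.imwrite('s5.png',a);cv2.imwrite('d5.png',b)
cv2.imwrite('pics/l2.png',np.hstack([a[100:300,130:330],b[100:300,180:380]]))
```

```text
[-0.0993  0.0483 -0.059 ]
```

View pics/l2.png

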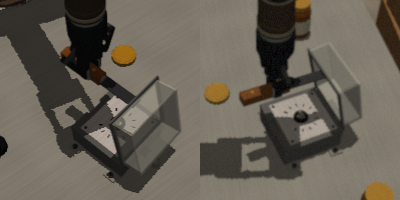

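Converted, -0.107 m / 0.4 = -0.2675, -0.096 m / 0.4 = -0.24.

Call:
{"op": "pendant", "data": {
  "segments": [
    {"dx":-0.03,"dz":0.005,"aperture":0.01},
    {"dx":-0.06,"dz":0.0125,"aperture":0.01},
    {"dx":-0.09,"dz":0.02,"aperture":0.01},
    {"dx":-0.12,"dz":0.0275,"aperture":0.01},
    {"dx":-0.15,"dz":0.03,"aperture":0.01},
    {"dx":-0.18,"dz":0.03,"aperture":0.01},
    {"dx":-0.21,"dz":0.03,"aperture":0.01},
    {"dx":-0.24,"dz":0.03,"aperture":0.01},
    {"dx":-0.2675,"dz":0.03,"aperture":0.01},
    {"dx":-0.2675,"dz":0.03,"aperture":0.01},
    {"dx":-0.2675,"dz":0.03,"aperture":0.01},
    {"dx":-0.2675,"dz":0.03,"aperture":0.01}
  ]
}}

```text
clock: 9.85
tcp_pos: [0.6555, -0.0391, 0.1774]
tool_rot: [0.347, -3.121, -0.001]
force: [-0.1, -0.3, -3.5]
opening: 0.0234
grasp_force: 99.6
```

Run:
```python
from h import *
print(manip.get_obs()['torque'])
b=manip.read_camera('side');a=manip.read_camera('scene');cv2.imwrite('s6.png',a);cv2.imwrite('d6.png',b)
# predicted corner positions of cover lip/roof at angles vs pixels
S=cam('scene');D=cam('side'); u=np.array([np.cos(.22),np.sin(.22),0]);v=np.array([-u[1],u[0],0]);H=np.array([.6235,-.047,.06])+.075*u
for th in(1.5,1.6,1.7,1.8,1.9):
    e=-np.cos(th)*u+[0,0,np.sin(th)]; 
    print(th,[proj(c,H+.15*e+s*.075*v).round(1).tolist() for c in(S,D) for s in(1,-1)])
```

```text
[-0.0143  0.2426  0.0617]
1.5 [[296.0, 179.9], [248.0, 229.1], [295.0, 144.1], [328.1, 189.9]]
1.6 [[301.9, 183.7], [254.1, 233.5], [300.8, 142.2], [334.2, 187.7]]
1.7 [[307.9, 188.0], [260.3, 238.4], [306.5, 140.8], [340.2, 185.9]]
1.8 [[313.7, 192.7], [266.4, 243.7], [311.9, 140.0], [345.8, 184.7]]
1.9 [[319.4, 197.7], [272.4, 249.2], [317.1, 139.6], [351.2, 184.0]]
```

Run:
```python
from h import *
d=cv2.createLineSegmentDetector()
for n,(a,b) in(('s6',((307.9,188),(260.3,238.4))),('d6',((306.5,140.8),(340.2,185.9)))):
    g=cv2.cvtColor(cv2.imread(n+'.png'),cv2.COLOR_BGR2GRAY); L=d.detect(g)[0][:,0]
    a=np.array(a);b=np.array(b);t=(b-a)/np.linalg.norm(b-a);nn=np.array([-t[1],t[0]])
    for l in L:
        p,q=l[:2],l[2:]; w=q-p; ln=np.linalg.norm(w)
        off=((p+q)/2-a)@nn; al=((p+q)/2-a)@t
        if ln>15 and abs(w@t)/ln>.97 and abs(off)<45 and -30<al<110: print(n,l.round(1),'off',off.round(1),'len',ln.round(1))
    print(n,'offset per .1rad', )
```

```text
s6 [239.  201.8 214.  220.9] off 43.2 len 31.5
s6 [289.9 262.5 304.4 243.8] off -36.9 len 23.7
s6 [268.6 248.6 255.3 262.7] off -13.0 len 19.4
s6 [285.9 228.4 269.7 244.7] off -11.4 len 23.0
s6 [315.5 196.7 293.6 219.9] off -11.5 len 31.9
s6 [293.3 215.8 313.9 193.8] off -8.4 len 30.1
s6 [272.4 277.5 285.5 263. ] off -35.4 len 19.5
s6 [252.  259.4 272.1 235.8] off -7.6 len 31.0
s6 [328.3 215.8 306.4 240.2] off -34.3 len 32.8
s6 [304.9 246.1 332.1 215.8] off -37.2 len 40.7
s6 offset per .1rad
d6 [425.7 264.9 348.3 109.9] off -36.6 len 173.3
d6 [300.1 187.7 322.3 222. ] off 34.5 len 40.9
d6 [318.5 145.4 340.8 175.8] off -6.7 len 37.8
d6 [342.1 219.2 354.  235.9] off 18.7 len 20.5
d6 [342.2 185.  333.2 172.8] off -2.2 len 15.3
d6 [316.3 226.  302.2 204.2] off 42.3 len 26.0
d6 offset per .1rad
```

Careful with the scale: shifts go in shares of 40 cm and turns go in shares of 2 pi rad. That gives: 0.22 m / 0.4 = 0.55, 0.05 m / 0.4 = 0.125, 0.05 rad / 6.2832 = 0.008.

Call:
{"op": "pendant", "data": {
  "segments": [
    {"dx":0.05,"aperture":0.01},
    {"dx":0.125,"aperture":0.01},
    {"dx":0.2125,"aperture":0.01},
    {"dx":0.3,"aperture":0.01},
    {"dx":0.375,"aperture":0.01},
    {"dx":0.4125,"dy":0.05,"dz":-0.0125,"yaw":0.0032,"aperture":0.01},
    {"dx":0.4125,"dy":0.125,"dz":-0.025,"yaw":0.008,"aperture":0.01},
    {"dx":0.4125,"dy":0.2125,"dz":-0.025,"yaw":0.0127,"aperture":0.01},
    {"dx":0.4,"dy":0.3,"dz":-0.025,"yaw":0.0191,"aperture":0.01},
    {"dx":0.375,"dy":0.3875,"dz":-0.025,"yaw":0.0255,"aperture":0.01},
    {"dx":0.325,"dy":0.475,"dz":-0.025,"yaw":0.0318,"aperture":0.01},
    {"dx":0.275,"dy":0.55,"dz":-0.025,"yaw":0.035,"aperture":0.01}
  ]
}}

```text
clock: 10.95
tcp_pos: [0.5002, 0.1532, 0.1896]
tool_rot: [0.001, 3.138, 0.002]
force: [1.1, -0.4, -1.7]
opening: 0.0237
grasp_force: 99.9
```

```bash
python3 -c "
from h import *
delta((.50,.26,.0045),0)"
```

```text
delta [0.0009 0.1066 0.1852] turn -0.0006 now [0.5002 0.1532 0.1896] toolyaw -0.0005653862633102317 t 10.95
```

Converted, 0.155 m / 0.4 = 0.3875, 0.145 m / 0.4 = 0.3625.

Call:
{"op": "pendant", "data": {
  "segments": [
    {"dy":0.075,"aperture":0.01},
    {"dy":0.1625,"dz":0.05,"aperture":0.01},
    {"dy":0.2375,"dz":0.125,"aperture":0.01},
    {"dy":0.25,"dz":0.2125,"aperture":0.01},
    {"dy":0.25,"dz":0.3,"aperture":0.01},
    {"dy":0.25,"dz":0.3625,"aperture":0.01},
    {"dy":0.25,"dz":0.3875,"aperture":0.01},
    {"dy":0.25,"dz":0.3875,"aperture":0.01},
    {"dy":0.25,"dz":0.3875,"aperture":0.01}
  ]
}}

```text
clock: 11.7
tcp_pos: [0.5009, 0.2512, 0.034]
tool_rot: [-0.001, 3.14, 0.001]
force: [1.2, 1.0, -0.8]
opening: 0.0237
grasp_force: 99.8
```

```bash
python3 -c "
from h import *
delta((.50,.26,.0045),0)"
```

```text
delta [0.0009 0.0088 0.0295] turn 0.0007 now [0.5009 0.2512 0.034 ] toolyaw 0.0007430855674618373 t 11.7
```

Converted, 0.0295 m / 0.4 = 0.0738, 0.028 m / 0.4 = 0.07.

Call:
{"op": "pendant", "data": {
  "segments": [
    {"dz":0.03,"aperture":0.01},
    {"dz":0.055,"aperture":0.01},
    {"dz":0.07,"aperture":0.01},
    {"dz":0.0738,"aperture":0.01},
    {"dz":0.0738,"aperture":0.01},
    {"dz":0.0738,"aperture":0.01}
  ]
}}

```text
clock: 12.2
tcp_pos: [0.5005, 0.2511, 0.0046]
tool_rot: [-0.002, 3.141, 0.0]
force: [-1.5, -0.1, 4.6]
opening: 0.0242
grasp_force: 100.9
```

```bash
python3 -c "
from h import *
delta((.50,.26,.0045),0)"
```

```text
delta [0.0005 0.0089 0.0001] turn 0.0011 now [0.5005 0.2511 0.0046] toolyaw 0.0011034606932544923 t 12.2
```

Converted, -0.25 m / 0.4 = -0.625, -0.05 m / 0.4 = -0.125.

Call:
{"op": "pendant", "data": {
  "segments": [
    {"aperture":0.06},
    {"aperture":0.06},
    {"aperture":0.06},
    {"dz":-0.05,"aperture":0.06},
    {"dz":-0.125,"aperture":0.06},
    {"dz":-0.2125,"aperture":0.06},
    {"dy":-0.05,"dz":-0.3,"aperture":0.06},
    {"dx":-0.025,"dy":-0.125,"dz":-0.3875,"aperture":0.06},
    {"dx":-0.05,"dy":-0.2125,"dz":-0.475,"aperture":0.06},
    {"dx":-0.0875,"dy":-0.3,"dz":-0.55,"aperture":0.06},
    {"dx":-0.125,"dy":-0.3875,"dz":-0.6,"aperture":0.06},
    {"dx":-0.15,"dy":-0.475,"dz":-0.625,"aperture":0.06}
  ]
}}

```text
clock: 13.2
tcp_pos: [0.5568, 0.0759, 0.2504]
tool_rot: [-0.004, 3.137, 0.001]
force: [0.4, 0.4, 0.0]
opening: 0.0596
grasp_force: 0.0
```

Call:
{"op": "pendant", "data": {
  "segments": [
    {"dx":-0.025,"dy":-0.075,"aperture":0.06},
    {"dx":-0.05,"dy":-0.1625,"aperture":0.06},
    {"dx":-0.075,"dy":-0.25,"aperture":0.06},
    {"dx":-0.075,"dy":-0.275,"aperture":0.06},
    {"dx":-0.075,"dy":-0.275,"aperture":0.06},
    {"dx":-0.075,"dy":-0.275,"aperture":0.06}
  ]
}}

```text
clock: 13.7
tcp_pos: [0.5847, -0.0332, 0.2467]
tool_rot: [-0.001, -3.14, -0.002]
force: [0.2, 0.6, 0.1]
opening: 0.0602
grasp_force: 0.0
```

Run:
```python
from h import *
m=cam('wrist'); im=manip.read_camera('wrist'); cv2.imwrite('a1.png',im); np.save('a1.npy',m['cam_to_world'])
b=manip.read_camera('side');a=manip.read_camera('scene');cv2.imwrite('s7.png',a);cv2.imwrite('d7.png',b)
delta((.54,-.15,.25),0)
print(proj(m,(.6235,-.047,.08)))
```

```text
delta [ 0.045  -0.1182 -0.0032] turn 0.0029 now [ 0.5847 -0.0317  0.2469] toolyaw 0.0028812608551830156 t 13.85
[249.2725 212.2899]
```

Converted, -0.075 m / 0.4 = -0.1875, 0.05 m / 0.4 = 0.125.

Call:
{"op": "pendant", "data": {
  "segments": [
    {"dx":0.025,"dy":-0.075,"dz":0.05,"aperture":0.06},
    {"dx":0.05,"dy":-0.15,"dz":0.1,"aperture":0.06},
    {"dx":0.075,"dy":-0.1875,"dz":0.125,"aperture":0.06},
    {"dx":0.075,"dy":-0.1875,"dz":0.125,"aperture":0.06},
    {"dx":0.075,"dy":-0.1875,"dz":0.125,"aperture":0.06},
    {"dx":0.075,"dy":-0.1875,"dz":0.125,"aperture":0.06}
  ]
}}

```text
clock: 14.35
tcp_pos: [0.5562, -0.107, 0.198]
tool_rot: [-0.004, 3.14, 0.001]
force: [0.0, -0.5, -0.1]
opening: 0.06
grasp_force: 0.0
```

Run:
```python
from h import *
m=cam('wrist'); im=manip.read_camera('wrist'); cv2.imwrite('a2.png',im); np.save('a2.npy',m['cam_to_world'])
delta((.46,-.285,.20),0)
```

```text
delta [ 0.0971 -0.1777 -0.0019] turn 0.0029 now [ 0.5566 -0.1071  0.1984] toolyaw 0.0028739391543953973 t 14.4
```

Call:
{"op": "pendant", "data": {
  "segments": [
    {"dx":0.05,"dy":-0.0875,"aperture":0.06},
    {"dx":0.1,"dy":-0.175,"aperture":0.06},
    {"dx":0.15,"dy":-0.2625,"aperture":0.06},
    {"dx":0.2,"dy":-0.35,"aperture":0.06},
    {"dx":0.2375,"dy":-0.4375,"aperture":0.06},
    {"dx":0.2375,"dy":-0.4375,"aperture":0.06},
    {"dx":0.2375,"dy":-0.4375,"aperture":0.06},
    {"dx":0.2375,"dy":-0.4375,"aperture":0.06}
  ]
}}

```text
clock: 15.07
tcp_pos: [0.4617, -0.2829, 0.198]
tool_rot: [-0.002, 3.14, -0.0]
force: [0.5, 1.5, -0.2]
opening: 0.0601
grasp_force: 0.0
```

Run:
```python
from h import *
m=cam('wrist'); im=manip.read_camera('wrist'); cv2.imwrite('a3.png',im); np.save('a3.npy',m['cam_to_world'])
delta((.46,-.285,.20),0)
def crop(n,c,w,h,s):
    im=cv2.imread(n+'.png'); x,y=max(0,int(c[0]-w/2)),max(0,int(c[1]-h/2)); x=min(x,512-w);y=min(y,384-h);print(n,'origin',x,y,'scale',s); return cv2.resize(im[y:y+h,x:x+w],(w*s,h*s),interpolation=cv2.INTER_CUBIC)
M=cam('wrist')
out=[]
for n,X in(('a1',(.6235,-.047,.08)),('a2',(.6235,-.047,.08)),('a3',(.479,-.291,.03))):
    M['cam_to_world']=np.load(n+'.npy'); p=proj(M,X); print(n,p); out.append(crop(n,p,80,80,4) if n!='a3' else crop(n,p,100,80,4))
S=cam('scene');D=cam('side')
r2=[crop('s7',(250,215),130,70,3),crop('d7',(300,180),130,70,3)]
top=np.hstack(out[:2]);top=cv2.copyMakeBorder(top,0,0,0,800-640,cv2.BORDER_CONSTANT)
img=np.zeros((600,800,3),np.uint8); img[:320,:320]=out[0];img[:320,320:640]=out[1];img[320:,:350]=out[2][:280,:350]
img[320:530,360:360+390]=r2[0][:,:390]
cv2.imwrite('pics/all.png',img)
```

```text
delta [ 0.0017 -0.0026 -0.0022] turn 0.0027 now [ 0.4617 -0.2824  0.1978] toolyaw 0.002748399604578538 t 15.1167
a1 [249.2725 212.2899]
a1 origin 209 172 scale 4
a2 [318.8303 253.1081]
a2 origin 278 213 scale 4
a3 [254.1613 193.9157]
a3 origin 204 153 scale 4
s7 origin 185 180 scale 3
d7 origin 235 145 scale 3
```

View pics/all.png

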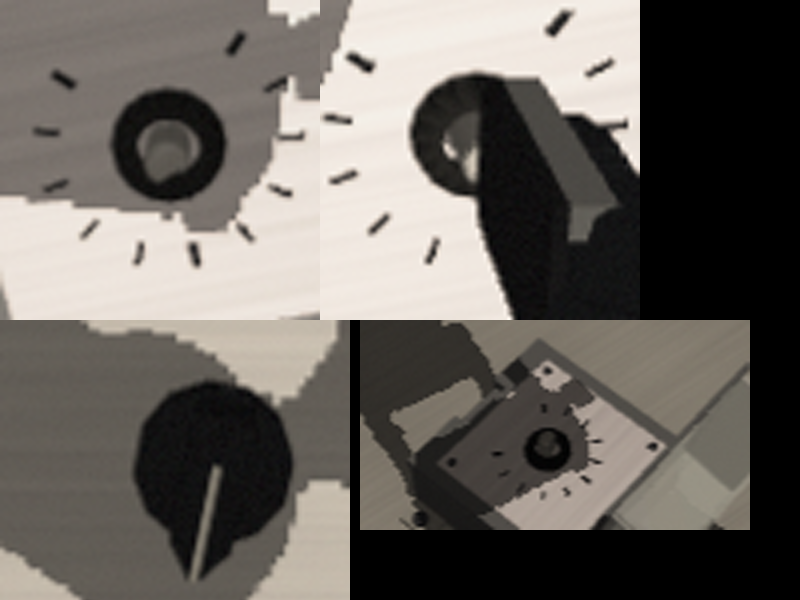

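Run:
```python
from h import *
M=cam('wrist')
for n,x0,x1,y0,y1 in(('a1',235,268,191,225),('a2',303,322,230,262)):
    g=cv2.cvtColor(cv2.imread(n+'.png'),cv2.COLOR_BGR2GRAY); print(n,x0,y0)
    for y in range(y0,y1): print(y,' '.join('%3d'%v for v in g[y,x0:x1]))
M['cam_to_world']=np.load('a3.npy'); S=cam('scene');D=cam('side')
a=onz(M,258.5,189.75,.044);b=onz(M,252.25,217.5,.044);print('knob',a,b,np.linalg.norm(b-a),np.arctan2(*(b-a)[1::-1]))
print('skirt c',onz(M,204+213.5/4,153+(465-320)/4,.018))
M['cam_to_world']=np.load('a1.npy')
print('seal in a1',onz(M,209+169/4,172+144/4,.068))
```

```text
a1 235 191
191 117 116 115 117 117 117 117 117 119 118 118 117 116 116 116 117 114 114 116 116 117 116 117 117 117 116 116 116 117 116 118 118 117
192 118 117 118 118 117 118 118 118 117 115 118 117 116 116 117 117 117 117 116 117 117 118 116 116 116 117 115 116 117 116 116 115 117
193 118 118 116 117 117 115 118 115 116 117 117 117 116 118 106  97 101 107 115 118 117 118 118 117 118 116 117 116 116 116 117 116 117
194 117 115 117 117 116 116 117 117 118 117  98  89  82  72  62  52  57  62  72  77  80  95 112 117 117 115 116 117 117 115 116 116 116
195 117 116 116 118 117 117 117 119 100  80  53  44  33  22  17  15  18  17  22  29  32  53  76 102 113 115 116 116 116 117 117 118 118
196 118 117 117 118 118 117 118  99  62  27  14  17  17  11  15  14  15  15  15  16  12  18  30  59  85 111 118 118 120 121 121 121 119
197 118 118 119 117 118 106  84  54  29  16  15  18  18  16  15  17  17  17  18  13  12  16  17  21  41  71 106 120 121 120 122 122 120
198 118 117 117 116 109  74  34  21  19  14  14  17  21  17  14  16  17  17  14  13  15  20  15  18  14  22  67 109 121 120 122 119 118
1
[... 5571 characters left out ...]
37  37  38  36  33  63 122 178 187  92  10  15  13  16
256 220 143  61  34  38  38  32  36  35  38  46 107 167 158  75  20  15  15  13
257 232 217 115  38  31  29  29  33  36  39  36  68 133 140  67  16  17  16   9
258 234 233 177  86  32  26  31  35  35  36  34  39  72  85  44  14  13  15  13
259 233 232 224 207 140  59  32  36  36  30  30  31  40  42  24  11  13  16  15
260 233 233 234 234 226 195 116  52  32  27  29  31  35  36  20  13  12  13  11
261 235 235 236 236 236 231 223 176 105  65  48  31  36  31  19  16  14  13  12
knob [ 0.4705 -0.2858  0.044 ] [ 0.503 -0.293  0.044] 0.03325545557895059 -0.21733366636081347
skirt c [ 0.4764 -0.2874  0.018 ]
seal in a1 [ 0.622  -0.0451  0.068 ]
```

Run:
```python
from h import *
M=cam('wrist');M['cam_to_world']=np.load('a1.npy')
g=cv2.cvtColor(cv2.imread('a1.png'),cv2.COLOR_BGR2GRAY).astype(float)
big=cv2.resize(g[191:225,235:268],None,fx=8,fy=8,interpolation=cv2.INTER_CUBIC)
mk=(big>47).astype(np.uint8); n,l,st,ce=cv2.connectedComponentsWithStats(mk)
i=l[int((211-191+.5)*8),int((250-235+.5)*8)]
cs=max(cv2.findContours((l==i).astype(np.uint8),cv2.RETR_EXTERNAL,cv2.CHAIN_APPROX_NONE)[0],key=len)[:,0]
px=(cs+.5)/8-.5+[235,191]
P=np.array([onz(M,u,v,.080)[:2] for u,v in px]); C=np.array([.622,-.0451])
# seal centre via contour of dark disc
d=(big<65).astype(np.uint8); c2=max(cv2.findContours(d,cv2.RETR_EXTERNAL,cv2.CHAIN_APPROX_NONE)[0],key=len)
(ex,ey),ax,an=cv2.fitEllipse(c2); s=((ex+.5)/8-.5+235,(ey+.5)/8-.5+191); C=onz(M,*s,.068)[:2]; print('seal',C,ax,s)
w=P-C; 
for a in np.arange(-180,180,10):
    e=np.array([np.cos(np.radians(a)),np.sin(np.radians(a))]); print(a,round((w@e).max()*1e3,2),end=' | ')
sel=[k for k in range(len(P)) if 248.5<px[k][0]<256.5 and px[k][1]>211]
q=np.polyfit(P[sel,1],P[sel,0],1);print('\nslope yaw',np.arctan(-q[0]),'n',len(sel))
th=np.arctan(-q[0]);e=np.array([np.cos(th),np.sin(th)]);print('dist',(w[sel]@e).mean(),(w[sel]@e).std())
```

```text
seal [ 0.6218 -0.0457] (223.98092651367188, 227.1807861328125) (250.72812843322754, 207.80575370788574)
-180 11.46 | -170 11.67 | -160 11.65 | -150 11.38 | -140 11.11 | -130 10.85 | -120 10.45 | -110 10.15 | -100 9.7 | -90 9.08 | -80 8.36 | -70 7.61 | -60 7.84 | -50 8.09 | -40 8.26 | -30 8.41 | -20 8.34 | -10 8.11 | 0 7.64 | 10 7.14 | 20 6.43 | 30 6.19 | 40 6.59 | 50 7.22 | 60 7.99 | 70 8.72 | 80 9.39 | 90 9.96 | 100 10.44 | 110 10.8 | 120 11.06 | 130 11.17 | 140 11.35 | 150 11.54 | 160 11.7 | 170 11.67 | 
slope yaw 0.4572815466258429 n 64
dist 0.005662088113617946 0.00021345534713138704
```

Converted, 0.135 m / 0.4 = 0.3375, 0.06 m / 0.4 = 0.15, 0.22 rad / 6.2832 = 0.035.

Call:
{"op": "pendant", "data": {
  "segments": [
    {"dx":-0.0175,"dy":-0.0075,"dz":0.075,"yaw":0.0159,"aperture":0.06},
    {"dx":-0.0373,"dy":-0.0125,"dz":0.15,"yaw":0.0318,"aperture":0.06},
    {"dx":-0.0373,"dy":-0.0125,"dz":0.225,"yaw":0.035,"aperture":0.05},
    {"dx":-0.0373,"dy":-0.0125,"dz":0.3,"yaw":0.035,"aperture":0.05},
    {"dx":-0.0373,"dy":-0.0125,"dz":0.3375,"yaw":0.035,"aperture":0.05},
    {"dx":-0.0373,"dy":-0.0125,"dz":0.3375,"yaw":0.035,"aperture":0.05},
    {"dx":-0.0373,"dy":-0.0125,"dz":0.3375,"yaw":0.035,"aperture":0.05},
    {"dx":-0.0373,"dy":-0.0125,"dz":0.3375,"yaw":0.035,"aperture":0.05}
  ]
}}

```text
clock: 15.78
tcp_pos: [0.4772, -0.2882, 0.0635]
tool_rot: [0.34, 3.121, -0.002]
force: [0.2, -0.3, 0.8]
opening: 0.0499
grasp_force: 0.0
```

```bash
python3 -c "
from h import *
delta((.4766,-.2873,.020),-.217)"
```

```text
delta [0.0009 0.0008 0.0435] turn 0.0 now [ 0.4772 -0.2882  0.0635] toolyaw -0.21695561947429481 t 15.7833
```

Converted, 0.0435 m / 0.4 = 0.1088, 0.035 m / 0.4 = 0.0875.

Call:
{"op": "pendant", "data": {
  "segments": [
    {"dx":0.0025,"dy":0.0025,"dz":0.05,"aperture":0.05},
    {"dx":0.0025,"dy":0.0025,"dz":0.0875,"aperture":0.05},
    {"dx":0.0025,"dy":0.0025,"dz":0.1088,"aperture":0.05},
    {"dx":0.0025,"dy":0.0025,"dz":0.1088,"aperture":0.05},
    {"dx":0.0025,"dy":0.0025,"dz":0.1088,"aperture":0.05},
    {"dx":0.0025,"dy":0.0025,"dz":0.1088,"aperture":0.01},
    {"dx":0.0025,"dy":0.0025,"dz":0.1088,"aperture":0.005},
    {"dx":0.0025,"dy":0.0025,"dz":0.1088,"aperture":0.005},
    {"dx":0.0025,"dy":0.0025,"dz":0.1088,"aperture":0.005},
    {"dx":0.0025,"dy":0.0025,"dz":0.1088,"aperture":0.005}
  ],
  "squeeze": 80
}}

```text
clock: 16.62
tcp_pos: [0.4758, -0.2881, 0.0201]
tool_rot: [0.343, 3.12, -0.002]
force: [-0.5, 0.6, 6.4]
opening: 0.0167
grasp_force: 79.8
```

```bash
python3 -c "
from h import *
delta((.4766,-.2873,.020),-.217)"
```

```text
delta [-0.0006  0.001   0.0001] turn -0.0018 now [ 0.4758 -0.2881  0.0201] toolyaw -0.21884940988999355 t 16.6167
```

```bash
python3 -c "
from h import *
delta((.6225,-.046,.13),.48)"
```

```text
delta [-0.0909  0.2681 -0.1099] turn -0.6988 now [ 0.4758 -0.2881  0.0201] toolyaw -0.21884940988999355 t 16.6167
```

Converted, 0.268 m / 0.4 = 0.67, 0.245 m / 0.4 = 0.6125, -0.7 rad / 6.2832 = -0.1114.

Call:
{"op": "pendant", "data": {
  "segments": [
    {"dz":-0.075,"aperture":0.005},
    {"dz":-0.1625,"yaw":-0.008,"aperture":0.005},
    {"dx":-0.025,"dy":0.05,"dz":-0.2375,"yaw":-0.0191,"aperture":0.005},
    {"dx":-0.05,"dy":0.125,"dz":-0.275,"yaw":-0.0318,"aperture":0.005},
    {"dx":-0.075,"dy":0.2075,"dz":-0.275,"yaw":-0.0446,"aperture":0.005},
    {"dx":-0.1,"dy":0.29,"dz":-0.275,"yaw":-0.0573,"aperture":0.005},
    {"dx":-0.13,"dy":0.3725,"dz":-0.275,"yaw":-0.07,"aperture":0.005},
    {"dx":-0.16,"dy":0.455,"dz":-0.275,"yaw":-0.0828,"aperture":0.005},
    {"dx":-0.19,"dy":0.5375,"dz":-0.275,"yaw":-0.0955,"aperture":0.005},
    {"dx":-0.215,"dy":0.6125,"dz":-0.275,"yaw":-0.105,"aperture":0.005},
    {"dx":-0.2275,"dy":0.67,"dz":-0.275,"yaw":-0.1114,"aperture":0.005},
    {"dx":-0.2275,"dy":0.67,"dz":-0.275,"yaw":-0.1114,"aperture":0.005}
  ]
}}

```text
clock: 17.62
tcp_pos: [0.6234, -0.041, 0.1286]
tool_rot: [-0.756, 3.047, 0.002]
force: [-0.0, 0.1, 0.0]
opening: 0.0166
grasp_force: 79.0
```

Call:
{"op": "pendant", "data": {
  "segments": [
    {"aperture":0.005},
    {"aperture":0.005},
    {"aperture":0.005}
  ]
}}

```text
clock: 17.87
tcp_pos: [0.6208, -0.0464, 0.1283]
tool_rot: [0.746, -3.05, -0.0]
force: [-0.4, -0.1, -0.1]
opening: 0.0167
grasp_force: 79.0
```

Run:
```python
from h import *
delta((.6225,-.046,.13),.48)
m=cam('wrist'); im=manip.read_camera('wrist'); cv2.imwrite('a4.png',im)
o=manip.get_obs();Mo=R.from_rotvec(o['tool_rot']).as_matrix()
W=lambda t:proj(m,o['tcp_pos']+Mo@np.array(t))
# nose expected at tool x=-.027, bar top 44-20=24 above TCP => tool z -.024 ; rear x=+.022
print('nose',W((-.027,0,-.024)),'axis',W((0,0,-.024)),'rear',W((.022,0,-.024)),'line start',W((.006,0,-.024)))
g=cv2.cvtColor(im,cv2.COLOR_BGR2GRAY)
y0=int(W((.022,0,-.024))[1])-14
for y in range(y0,384,4): print(y,' '.join('%3d'%v for v in g[y,238:286:2]))
```

```text
delta [-0.0017 -0.0004 -0.0017] turn -0.0001 now [ 0.6208 -0.0464  0.1283] toolyaw 0.47989028850904275 t 17.8667
nose [261.075  311.0246] axis [261.0144 262.7547] rear [260.9604 219.2075] line start [261.0001 251.2749]
205  17  19  18  15  19  19  19  19  18  23  21  21  20  20  22  20  21  24  21  16  17  19  14  12
209  14  19  20  21  20  14  14  16  17  17  17  18  16  18  17  17  15  16  18  19  17  22  18  10
213  19  21  22  21  16  18  12  17  15  16  18  13  18  16  20  15  10  17  16  13  14  20  19  20
217  20  20  19  17  15  13  14  17  18  11  15  18  12  18  15  19  16  15  17  13  14  15  19  19
221  18  17  19  16  14  16  12  16  17  16  17  12  14  18  17  18  14  17   8  18  19  14  16  21
225  18  21  20  17  15  19  20  19  19  15  15  21  21  17  16  17  16  21  18  19  15  13  17  16
229 
[... 3195 characters left out ...]

357  22  21  23  21  19  22  21  22  24  22  23  21  21  21  24  22  22  22  23  23  22  21  21  22
361  22  19  24  24  24  22  20  23  21  23  22  21  22  24  24  19  25  23  25  21  23  23  23  23
365  22  23  21  22  24  23  23  20  23  21  23  22  23  27  23  22  22  22  23  20  22  21  22  21
369  22  22  22  25  22  22  23  23  22  21  23  22  23  21  24  21  21  24  22  22  19  22  22  20
373  22  20  21  22  23  23  21  22  21  23  24  23  22  26  23  22  21  23  20  23  22  20  22  23
377  23  23  20  22  21  21  22  22  21  20  19  22  25  22  22  23  22  18  21  21  21  21  20  21
381  22  20  26  20  20  19  19  23  19  19  20  23  18  22  20  25  21  25  21  22  24  22  23  23
```

Converted, 0.033 m / 0.4 = 0.0825, -0.001 m / 0.4 = -0.0025.

Call:
{"op": "pendant", "data": {
  "segments": [
    {"dx":-0.0025,"dz":0.03,"aperture":0.005},
    {"dx":-0.0025,"dz":0.055,"aperture":0.005},
    {"dx":-0.0025,"dz":0.06,"aperture":0.005},
    {"dx":-0.0025,"dz":0.06,"aperture":0.005},
    {"dx":-0.0025,"dz":0.0675,"aperture":0.005},
    {"dx":-0.0025,"dz":0.075,"aperture":0.005},
    {"dx":-0.0025,"dz":0.0825,"aperture":0.005},
    {"dx":-0.0025,"dz":0.0825,"aperture":0.005}
  ]
}}

```text
clock: 18.58
tcp_pos: [0.6228, -0.0459, 0.0967]
tool_rot: [0.75, -3.05, 0.003]
force: [-1.8, -1.9, 4.1]
opening: 0.0168
grasp_force: 79.8
```

```bash
python3 -c "
from h import *
delta((.622,-.0463,.084),.48); print(manip.get_obs()['torque'])"
```

```text
delta [0.0009 0.0001 0.0127] turn 0.002 now [ 0.6228 -0.0459  0.0967] toolyaw 0.48201996389047674 t 18.5833
[-0.5152  0.4295 -0.009 ]
```

Call:
{"op": "pendant", "data": {
  "segments": [
    {"dz":0.005,"aperture":0.005},
    {"dz":0.01,"aperture":0.005},
    {"dz":0.015,"aperture":0.005},
    {"dz":0.015,"aperture":0.005}
  ]
}}

```text
clock: 18.92
tcp_pos: [0.6221, -0.0465, 0.0902]
tool_rot: [0.75, -3.049, 0.004]
force: [-2.1, -5.1, 2.6]
opening: 0.0166
grasp_force: 79.5
```

```bash
python3 -c "
from h import *
delta((.622,-.0463,.084),.48); print(manip.get_obs()['torque'])"
```

```text
delta [-0.      0.0003  0.0062] turn 0.0022 now [ 0.6221 -0.0465  0.0902] toolyaw 0.48220286599685463 t 18.9167
[-0.9442  0.4799 -0.0042]
```

Converted, 0.0075 m / 0.4 = 0.0188, 0.0007 m / 0.4 = 0.0018.

Call:
{"op": "pendant", "data": {
  "segments": [
    {"dx":0.0013,"dy":-0.0015,"dz":0.005,"aperture":0.005},
    {"dx":0.0018,"dy":-0.002,"dz":0.01,"aperture":0.005},
    {"dx":0.0018,"dy":-0.002,"dz":0.015,"aperture":0.005},
    {"dx":0.0018,"dy":-0.002,"dz":0.0188,"aperture":0.005},
    {"dx":0.0018,"dy":-0.002,"dz":0.0188,"aperture":0.005},
    {"dx":0.0018,"dy":-0.002,"dz":0.0188,"aperture":0.005}
  ]
}}

```text
clock: 19.42
tcp_pos: [0.6223, -0.0468, 0.0841]
tool_rot: [0.749, -3.05, 0.002]
force: [-5.0, -3.7, 11.7]
opening: 0.0165
grasp_force: 80.7
```

```bash
python3 -c "
from h import *
delta((.622,-.0463,.084),.48); print(manip.get_obs()['torque'])"
```

```text
delta [0.     0.0006 0.0001] turn 0.0016 now [ 0.6223 -0.0468  0.0841] toolyaw 0.48160935685391565 t 19.4167
[-0.5516  0.9728 -0.0018]
```

Converted, 0.002 m / 0.4 = 0.005, 0.001 m / 0.4 = 0.0025.

Call:
{"op": "pendant", "data": {
  "segments": [
    {"dz":0.0025,"aperture":0.005},
    {"dz":0.005,"aperture":0.005},
    {"dz":0.005,"aperture":0.005},
    {"dz":0.005,"aperture":0.005},
    {"dz":0.005,"aperture":0.005},
    {"dz":0.005,"aperture":0.005}
  ]
}}

```text
clock: 19.92
tcp_pos: [0.6224, -0.0468, 0.084]
tool_rot: [0.749, -3.05, 0.002]
force: [-8.5, -3.8, 20.1]
opening: 0.0164
grasp_force: 82.0
```

Run:
```python
from h import *
o=manip.get_obs();print(o['clock'],o['tcp_pos'],o['force'],o['torque'],o['tool_rot'])
a=manip.read_camera('scene');b=manip.read_camera('side')
d=cv2.createLineSegmentDetector()
for n,im,a0,b0 in(('s',a,(307.9,188),(260.3,238.4)),('d',b,(306.5,140.8),(340.2,185.9))):
    g=cv2.cvtColor(im,cv2.COLOR_BGR2GRAY);t=np.subtract(b0,a0);t=t/np.linalg.norm(t);nn=np.array([-t[1],t[0]])
    for l in d.detect(g)[0][:,0]:
        w=l[2:]-l[:2];ln=np.linalg.norm(w);c=(l[2:]+l[:2])/2-a0
        if ln>15 and abs(w@t)/ln>.97 and abs(c@nn)<20 and -10<c@t<80: print(n,l.round(1),(c@nn).round(1))
    h=cv2.cvtColor(im,cv2.COLOR_BGR2HSV);k=cv2.inRange(h,(3,90,40),(25,255,255));c,l,st,ce=cv2.connectedComponentsWithStats(k)
    for i in range(1,c):
        if st[i,4]>150: print(n,ce[i].round(1),st[i,4], onz(cam('scene' if n=='s' else 'side'),*ce[i],.012)[:2])
```

```text
19.9167 [ 0.6224 -0.0468  0.084 ] [-8.533  -3.7694 20.0837] [-0.5264  1.6581  0.0006] [ 0.749  -3.0497  0.0015]
s [257.8 252.8 269.8 238.7] -7.6
s [269.4 239.4 285.3 222.9] -7.4
s [295.8 215.8 271.5 242.6] -10.6
s [314.7 196.  296.4 215.2] -10.4
s [290.7 216.9 312.5 193.7] -7.3
s [15.7  4.8] 236 [-0.5606 -0.1397]
s [206.    5.1] 293 [-0.1837  0.382 ]
s [249.2   6.8] 455 [-0.0878  0.4965]
s [207.3  22.8] 938 [-0.0998  0.3301]
s [256.2  65.5] 199 [0.1649 0.3321]
s [203.9  85.1] 225 [0.1409 0.1538]
s [276.3  97.1] 210 [0.309  0.2954]
s [145.9  97.4] 239 [ 0.0836 -0.0101]
s [250.1 109. ] 1316 [0.3013 0.2049]
s [222.  117.9] 290 [0.2816 0.1205]
s [303.1 137.3] 303 [0.4737 0.2565]
s [387.4 163.1] 716 [0.6748 0.3748]
s [168.3 321.3] 1116 [ 0.6892 -0.3047]
s [504.2 377.8] 188 [1.1804 0.1616]
d [314.1 140.5 347.8 185.9] -6.1
d [341.2 184.9 315.2 149.7] -1.6
d [198.7  32.9] 2552 [0.5455 0.8777]
d [439.4 116.9] 33446 [1.2229 0.2755]
d [289.2  92.8] 1227 [0.7838 0.4684]
d [204.4 152.4] 429 [0.4806 0.2509]
d [196.3 192.8] 428 [0.4391 0.1073]
d [ 57.6 251.3] 320 [ 0.085  -0.0127]
d [356.6 300.9] 1019 [ 0.7468 -0.274 ]
```

```bash
python3 -c "
from workcell import manip
print(manip.job_done())"
```

```text
the job is handed in; nothing more can be done
None
```

I handed the job in at about 20 s. By my measurements the scraper levered the cover open to about 1.8 rad and is lying flat on the bench again. The knob is fully home on the shaft, still gripped and pressed at about 20 N. The loose cap has not moved. I didn't re-measure the jars at the end, but I saw no contact with them. The hand-in printed no verdict.

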